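Shut a ukulele mould and lock it with its draw latch

TASK

The hinged plywood mould for small ukulele bodies stands open, with a bent rib in each half. Swing the open half shut, flip the latch's wire loop over so that its crossbar drops behind the keeper's hook, then press the lever over and down until it lies flat and the latch holds the two halves tightly together. Leave the glue bottle, the sanding block and the thumb plane beside the mould where they are.

Things in the scene. Friction and masses are not known exactly. Their poses are not given: they have to be found in the camera images.
- mould: Fixed half: pale plywood on a 286x190x12 mm board, fixed on 14 mm rubber feet. Origin: at the board's underside, 14 mm above the bench, under the latch, in the seam plane. x runs along the seam from the latch end to the brass hinge (pin at x=237), y to the fixed half, z up; the swinging half is on -y. Each half: 84 wide, x -30 to 232, top z=54; the latch's ledge is lower: x -30 to 27, top z=40.
- push_face (a point): Point on the outer side face of the swinging half near its latch end; with the half shut, at (45,-84,34) mm in the mould's frame. Axes of the swinging half, parallel to the mould's when shut; -y points out of the face. The half starts 0.15 to 0.22 rad open, turns stiffly on its hinge (about 2 N to push) and stays where it is left.
- lever_pivot (a point): Pivot axis (along the mould's x) of the latch lever, on the fixed half's ledge: at (0,22,51) mm in the mould's frame, same axes.
- latch_lever (a joint): Angle of the steel lever about lever_pivot: 0 flat, handle to the mould's +y; pi/2 upright; starts at 1.8 to 2.12, leaning to the keeper; stop at 2.2. Handle 24 wide, upper face 6.5 mm above the pivot line when flat, 71 long from the pivot, its last 10 mm bent up. Friction holds it; hooked, a spring pull builds up below about 0.8 rad and snaps it flat past dead centre (a few N).
- lever_end (a point): Point on the middle of the handle's upper face (the side to the keeper when upright), 60 mm from the pivot, where the bent tip begins.
- latch_loop (a joint): Angle of the wire loop relative to the lever; 0: the loop points to -y with the lever flat. Its pin is 18 mm from the pivot along the handle (2.5 mm below the pivot line when flat). It swings freely and falls by its weight; at the start it leans back on its stop (-4.15) on the +y side, 45 to 65 degrees above level. Flipped over the top it falls to about -1.6, its bar on the far ledge.
- bar_mid (a point): Middle of the loop's crossbar: round steel bar 9 mm thick, 42 long along the mould's x, 70 mm from the loop's pin, on two side rods 37 mm apart that pass either side of the lever and of the keeper.
- loop_bar (a joint): Stretch of the loop's springs in m: 0 slack, about 0.002 when the latch is locked.
- keeper_seat (a point): Where the crossbar's middle sits when hooked: (0,-32,44.5) mm in the mould's frame with the half shut; axes of the swinging half. The keeper's steel hook is 22 wide: post on the seat's +y side, lip reaching 2 mm past the seat to -y and 9 above it. With lever above 1.7 rad and the half within 5 mm of shut, the flipped bar lands 10 to 20 mm beyond (-y); the closing lever draws it under the lip.
- glue_bottle: White glue bottle with a black nozzle, 39x38x128 mm, origin at its foot; leave it alone.
- sanding_block: Cork sanding block, 52x86x28 mm, origin at its underside; leave it alone.
- thumb_plane: Small wooden thumb plane, 26x71x30 mm, origin at its underside; leave it alone.

How it is judged:
By the outcome, as a careful person would: the job done as asked, in the order asked, and still so for the second after the job is handed in, with the robot touching nothing.
It also fails if it takes over 51 s, if anything falls off the work surface, if the arm or the gripper's body presses on something with over 40 N, if the wrist force passes 120 N, or if a joint passes its speed limit or range.

ROBOT

A 6-joint arm with a two-finger parallel gripper is mounted at the origin on a cart in front of the work surface, level with it; the furniture and walls round the work are solid. World frame = base frame: x ahead of the robot, y to its left, z up, the work surface at z = 0. Lengths are in m, angles in degrees, forces in N, time in s.
With the tool pointing down it reaches from about 0.4 to 0.825 m from the base axis. Payload 7 kg.
Tool frame: the origin (TCP) lies midway between the tips of the shut fingers; the grasp point (between the pads) lies 19 mm behind it; z points along the fingers, y is the line along which they close (so a half turn about z gives the same grasp; the last joint's range is limited). The gripper opens to 88 mm and grips with 3 to 60 N. Pads are 19 mm wide; open, the fingers measure 130 mm over their backs; the gripper's body (78 mm by 193 mm) begins 47 mm behind the grasp point.
Start: joints at [90.132, 20.546, 0.682, 0, -70.136, -16.507], TCP at [0.19, 0.648, 0.227] pointing down, gripper open.
Joint ranges: [-176.03, 176.03], [-82.01, 121.73], [-58.28, 71.71], [-173.87, 95.51], [-174.79, -0.11], [-173.66, 173.66]. Speed limits (degrees/s): [136.94, 136.94, 172.46, 180, 180, 180].

INTERFACE

Orientations are given as [roll, pitch, yaw] about the fixed x, y, z axes, in that order (R = Rz(yaw) Ry(pitch) Rx(roll)).
In Python, from plant import ctrl gives the robot as it stands. The module is installed in compiled form; this text tells all that it offers.
- The arm moves only by the tool play_rows, never from a script. Its argument "commands" is a list that holds one entry, the list of rows, each a list of 7 numbers: the turn, a rotation vector about the tool's x, y, z in rad, then the shift along the tool's x, y, z in cm, then the finger opening in cm, from 0 to 8.76. In form: [[[ax, ay, az, x, y, z, grip], ...]]. A call has 1 to 8 rows; each row is the pose to reach, as a shift and turn from the pose commanded when the call began, along the tool's axes at that moment; what a row does not reach only later rows make up. A row lasts 1/12 s, in which the tool goes at most 41.7 mm and 7.16 degrees, less where a joint would pass 70% of its speed; a pose out of reach is approached as far as the arm can. A call with a gripper value outside its range is refused whole. The fingers move at their own pace and stop on an object; the grip force is fixed at half the most. Time passes only in rows, so rows that repeat a pose let the fingers close. It gives the time, the measured TCP pose, the force, the opening and the grip force at its end, in the units of the state.
- ctrl.get_obs(): the state, without advancing time (a new reading comes with each control period).
- ctrl.snapshot(name): name is "scene" or "top"; returns a dict with "color" (400x640x3 uint8, red, green, blue), "camera_matrix" (3x3 intrinsics, pixels), "origin" and "rotation" of the camera in the world. Camera axes: x right, y down, z forward; pixel columns grow to the right and rows downward; lengths in m; the calibration is good to about 2 mm. A picture is of the moment at which its call begins. There is no depth.
- ctrl.close_job(): hands the job in; it is judged then, once.
Trained networks look in a picture, given as the dict that the camera call returned (one of the last four; its "shot" number tells which), for a name from the list of things; names that differ only in an ending like _2 or _b are one class to them, and where a whole thing is asked for, a point or a joint stands for the part that bears it (a point fixed in the world has none). Each returns a list of dicts, best first, with "conf" (0 to 1); they miss things now and then, are a little off and sometimes report something else, mostly with a low value. They report only what shows in the picture. A call takes as long as a camera call.
- ctrl.find_in(picture, name): "bbox" ([left, top, width, height] in pixels, round what is visible of it).
The state is a dict: "clock": time; "joint_pos": joint angles; "qvel": joint speeds; "tau": joint torques, N m; "tool_pos": TCP position; "orientation": TCP orientation; "force": force on the tool from outside, world axes, zero at the start; "moment": the same for the moment, N m; "opening": finger opening in m; "gripper_force": force on a finger pad.
Only numpy, scipy, OpenCV 4.12 (cv2) and the standard library are available. Lean on these libraries where they do the work, as an engineer would, in place of code of your own. Each camera call takes 0.05 s, during which the arm holds its last target. There are 200 camera calls.

## Working session

There is one attempt and no reset: what is moved stays moved. The work goes in short steps, Python scripts to look and compute and a tool call to move; the robot and the scene stay as the last step left them, time stands still between calls to the robot, and variables do not carry over. Pictures are saved under pics/ and viewed, at most 10 in all, crops included, and the job is handed in when it is done.

Besides the shell and the picture viewer there is one more tool, called after "Emit:" as name(argument=value, ...) on one line, values as JSON. play_rows: Moves the arm, as the interface text tells. Its arguments: {"type":"object","properties":{"commands":{"type":"array","items":{"type":"array","items":{"type":"array","items":{"type":"number"}}}}},"required":["commands"]}

```bash
mkdir -p pics; cat > h.py <<'E'
import numpy as np, cv2
from plant import ctrl
def proj(s,P):
    p=(np.atleast_2d(P)-s["origin"])@np.array(s["rotation"]); q=p@np.array(s["camera_matrix"]).T
    return q[:,:2]/q[:,2:]
def ray(s,uv):
    d=np.array(s["rotation"])@np.linalg.solve(np.array(s["camera_matrix"]),[uv[0],uv[1],1.]); return np.array(s["origin"]),d/np.linalg.norm(d)
def onz(s,uv,z):
    o,d=ray(s,uv); return o+d*(z-o[2])/d[2]
def tri(a,ua,b,ub):
    A=np.zeros((3,3));B=np.zeros(3)
    for s,u in((a,ua),(b,ub)):
        o,d=ray(s,u);M=np.eye(3)-np.outer(d,d);A+=M;B+=M@o
    return np.linalg.solve(A,B)
def save(s,n,crop=None,k=1):
    im=cv2.cvtColor(s["color"],cv2.COLOR_RGB2BGR)
    if crop: x,y,w,h=crop; im=im[y:y+h,x:x+w]
    cv2.imwrite("pics/"+n,cv2.resize(im,None,fx=k,fy=k,interpolation=cv2.INTER_CUBIC))
E
python3 - <<'E'
from h import *
o=ctrl.get_obs();print(o["clock"],o["tool_pos"],o["orientation"],o["opening"])
for n in("scene","top"):
    s=ctrl.snapshot(n);save(s,n+"0.png");print(n,s["origin"],np.round(s["rotation"],3).tolist(),s["camera_matrix"])
    for t in("mould","push_face","latch_lever","latch_loop","lever_end","bar_mid","keeper_seat","glue_bottle","sanding_block","thumb_plane"):
        print(t,[(d["bbox"],round(d["conf"],2)) for d in ctrl.find_in(s,t)[:2]])
E
```

```text
0.0 [0.19017771 0.64714897 0.2256345 ] [ 1.79906210e+02 -9.19257667e-03 -1.63801930e+01] 0.0873117649480906
scene [ 0.02782925 -0.39134307  0.84852493] [-140.686, 0.106, -46.769] [[478.39059731   0.         319.43920367]
 [  0.         478.39059731 199.99839479]
 [  0.           0.           1.        ]]
mould [([188.6, 95.6, 137.7, 109.6], 0.95), ([245.9, 148.9, 17.7, 9.5], 0.41)]
push_face [([220.6, 94.7, 100.0, 70.5], 0.67)]
latch_lever [([246.0, 136.5, 36.8, 30.6], 0.75), ([249.8, 149.1, 29.9, 16.2], 0.16)]
latch_loop [([250.5, 150.6, 32.5, 15.5], 0.45)]
lever_end [([246.8, 134.2, 39.2, 32.0], 0.91)]
bar_mid [([247.9, 150.6, 19.4, 9.9], 0.45)]
keeper_seat [([220.8, 95.2, 106.1, 70.0], 0.65)]
glue_bottle [([332.9, 203.3, 16.1, 46.8], 0.64), ([298.2, 226.0, 30.5, 22.1], 0.56)]
sanding_block [([371.6, 262.3, 50.9, 41.9], 0.62)]
thumb_plane [([300.0, 227.2, 29.9, 18.0], 0.82)]
top [0.3494488  0.05233149 1.28932519] [-172.776, -0.009, -90.104] [[505.53056704   0.         317.75218719]
 [  0.         505.53056704 202.78260361]
 [  0.           0.           1.        ]]
mould [([163.6, 141.3, 117.7, 94.7], 0.82)]
push_face [([163.9, 145.1, 111.6, 47.8], 0.73), ([162.4, 142.3, 118.7, 95.0], 0.34)]
latch_lever [([250.1, 193.5, 14.2, 28.1], 0.55)]
latch_loop [([245.3, 202.2, 23.1, 21.7], 0.66), ([245.8, 192.8, 24.5, 33.5], 0.64)]
lever_end [([246.4, 194.5, 24.4, 34.1], 0.76)]
bar_mid [([246.8, 221.3, 19.1, 7.6], 0.5)]
keeper_seat [([158.8, 144.9, 113.7, 49.3], 0.94)]
glue_bottle [([338.8, 204.6, 17.5, 16.9], 0.79)]
sanding_block [([391.4, 202.3, 30.9, 35.0], 0.72)]
thumb_plane [([331.1, 215.6, 10.8, 28.6], 0.64)]
```

View pics/scene0.png

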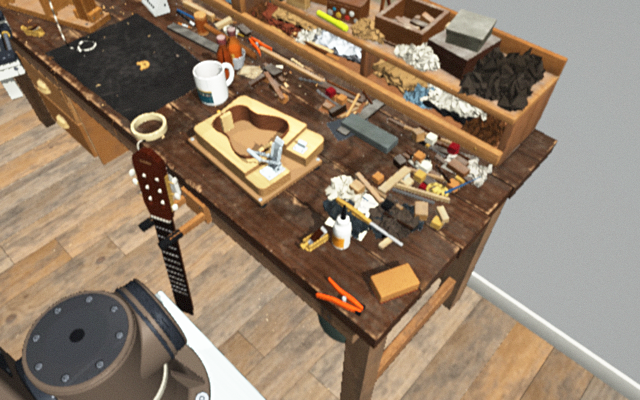

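View pics/top0.png

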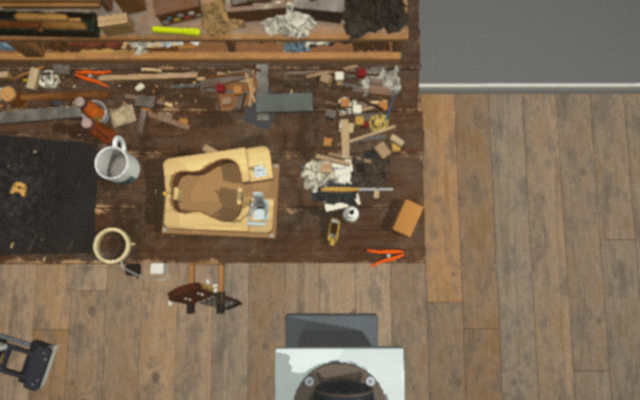

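```bash
python3 - <<'E'
s=open('h.py').read()
s=s.replace("def proj","from scipy.spatial.transform import Rotation as Ro\ndef snap(n):\n    s=ctrl.snapshot(n); s['rotation']=Ro.from_euler('xyz',s['rotation'],degrees=True).as_matrix(); return s\ndef proj",1)
open('h.py','w').write(s)
E
python3 - <<'E'
from h import *
a=snap("scene");b=snap("top")
A=cv2.resize(cv2.cvtColor(a["color"],4)[85:210,180:335],None,fx=5,fy=5,interpolation=2)
B=cv2.resize(cv2.cvtColor(b["color"],4)[135:245,155:290],None,fx=5.5,fy=5.5,interpolation=2)
cv2.imwrite("pics/a1.png",A[:600]);cv2.imwrite("pics/b1.png",B[:600])
print(A.shape,B.shape)
print(onz(b,(278,238),.026),onz(b,(163,230),.026),onz(b,(278,238),0.068))
E
```

```text
(625, 775, 3) (605, 742, 3)
[0.42111148 0.15127031 0.026     ] [0.44163077 0.43913639 0.026     ] [0.41872901 0.14798103 0.068     ]
```

View pics/a1.png

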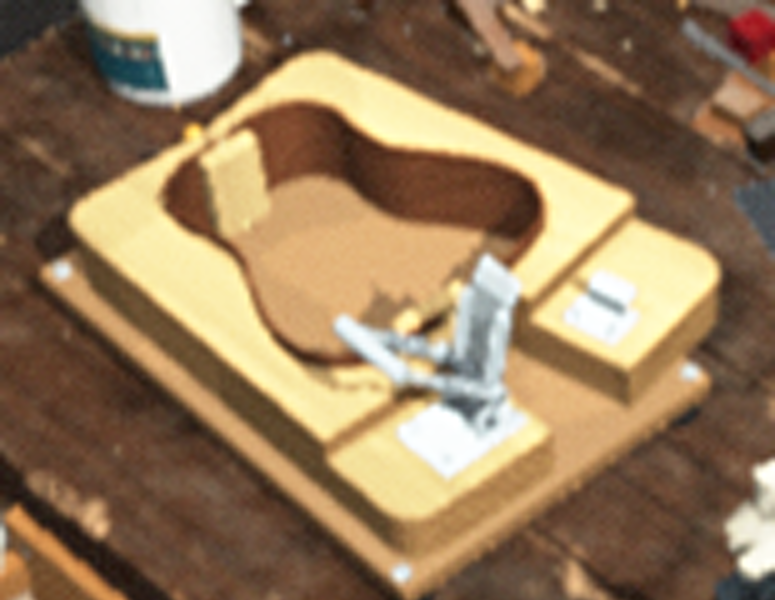

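View pics/b1.png

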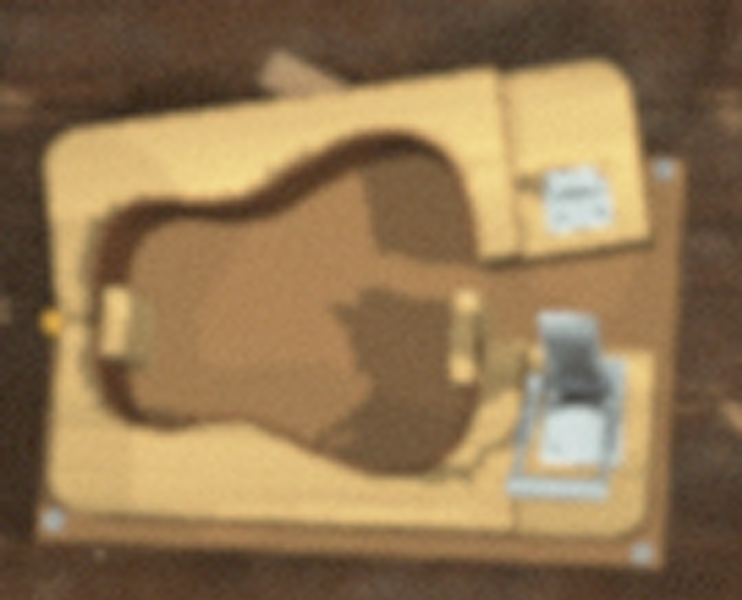

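```bash
cat > fit.py <<'E'
from h import *
from scipy.optimize import least_squares
a=snap("scene");b=snap("top")
ua=lambda p:np.array(p)/5+[180,85]-.4
ub=lambda p:np.array(p)/5.5+[155,135]-.4
pts=[((-30,0,40),0,(550,430),(652,352)),((27,84,54),0,(325,450),(518,530)),((237,0,54),0,(193,132),(50,322)),
((-30,0,40),1,(630,375),(648,240)),((27,0,54),1,(525,300),(510,258)),((27,-84,54),1,(633,202),(497,68))]
def W(p,P,sw):
    P=np.array(P,float)/1000
    if sw:
        h=np.array([.237,0,0]);P=Ro.from_euler('z',-p[4] if False else p[4]).apply(P-h)+h
    return Ro.from_euler('z',p[2]).apply(P)+[p[0],p[1],.014+p[3]]
def res(p):
    r=[]
    for P,sw,A,B in pts:
        w=W(p,P,sw); r+=[proj(a,w)[0]-ua(A),proj(b,w)[0]-ub(B)]
    return np.ravel(r)
if __name__=="__main__":
    f=least_squares(res,[.49,.18,1.57,0,.18]);print(np.round(f.x,4),np.degrees(f.x[2]));print(np.round(f.fun.reshape(-1,4),2))
    for P,sw,A,B in pts: print(P,np.round(tri(a,ua(A),b,ub(B)),4),np.round(W(f.x,P,sw),4))
    R=Ro.from_euler('z',f.x[2])
    for n,A,B in(("tip",(503,265),(567,315)),("bar1",(340,320),(508,488)),("bar2",(400,378),(605,492))):
        w=tri(a,ua(A),b,ub(B));print(n,w,R.inv().apply(w-[f.x[0],f.x[1],.014+f.x[3]])*1000)
E
python3 fit.py
```

```text
[ 5.1850e-01  1.9140e-01  1.5298e+00 -1.4000e-03  1.8920e-01] 87.65048254112
[[ 0.64  0.88  0.21 -0.2 ]
 [-0.08 -1.35 -1.19  0.11]
 [-0.27  0.43  0.04  0.25]
 [-0.64 -0.41  0.04  0.05]
 [ 0.39  0.4   1.59 -0.79]
 [-0.16  0.01 -0.55  0.61]]
(-30, 0, 40) [0.5161 0.1618 0.0562] [0.5173 0.1614 0.0526]
(27, 84, 54) [0.4353 0.2199 0.0642] [0.4357 0.2218 0.0666]
(237, 0, 54) [0.5288 0.4279 0.0678] [0.5282 0.4282 0.0666]
(-30, 0, 40) [0.5687 0.164  0.0504] [0.5677 0.1641 0.0526]
(27, 0, 54) [0.5586 0.2235 0.066 ] [0.5593 0.2205 0.0666]
(27, -84, 54) [0.6432 0.2321 0.0667] [0.6423 0.2329 0.0666]
tip [0.52125966 0.19043613 0.13553168] [ -0.85687793  -2.77503772 122.93868062]
bar1 [0.4484167  0.21335697 0.1392938 ] [ 19.05847313  70.94633374 126.70080363]
bar2 [0.44670149 0.17404869 0.13352515] [-20.28708264  71.04865137 120.93215656]
```

```bash
cat >> h.py <<'E'
O=np.array([.5185,.1914,.0126]);RM=Ro.from_euler('z',87.65,degrees=True)
def w(x,y,z): return RM.apply(np.array([x,y,z])/1000.)+O
def mm(): 
    o=ctrl.get_obs();return RM.inv().apply(np.array(o["tool_pos"])-O)*1000
E
python3 - <<'E'
from h import *
b=snap("top");o=ctrl.get_obs()
for v in(50,62):print(onz(b,(240,v),.05),onz(b,(240,v),.1))
T=w(50,-145,32);print(T,proj(b,T),proj(b,w(50,-184,98)))
R=Ro.from_euler('xyz',o["orientation"],degrees=True)
for p in((50,-145,150),(50,-145,30)): print(R.inv().apply(w(*p)-o["tool_pos"])*100)
print((R.inv()*Ro.from_euler('xyz',[180,0,-2.35],degrees=True)).as_rotvec())
E
```

```text
[0.90260639 0.25092539 0.05      ] [0.8802895  0.24291321 0.1       ]
[0.87038727 0.25036093 0.05      ] [0.84937025 0.24237153 0.1       ]
[0.66542824 0.23541241 0.0446    ] [[244.83178536 140.65547229]] [[241.83357016 117.99940577]]
[57.20404926 26.14728333  6.39526858]
[57.203934   26.14685391 18.39526857]
[ 3.67815019e-05 -5.17648468e-06 -2.44829813e-01]
```

Emit:
play_rows(commands=[[[0,0,-0.1,4,1.8,0,0],[0,0,-0.2,8,3.6,0,0],[0,0,-0.245,11.6,5.2,0,0],[0,0,-0.245,15.2,6.9,0,0],[0,0,-0.245,18.9,8.6,0,0],[0,0,-0.245,22.6,10.3,0,0],[0,0,-0.245,26.3,12,0,0],[0,0,-0.245,30,13.7,0,0]]])

```text
clock: 2.02
tool_pos: [0.4407, 0.4301, 0.2269]
orientation: [-180.0, -0.0, -2.3]
force: [0.5, 0.8, -0.8]
opening: 0.04
gripper_force: 0.0
```

```bash
cat > st.py <<'E'
from h import *
o=ctrl.get_obs();print(o["clock"],"mould mm",np.round(mm(),1),np.round(o["orientation"],2),"F",np.round(o["force"],1))
E
python3 st.py
```

```text
2.0167 mould mm [235.3  87.5 214.3] [-1.7997e+02 -2.0000e-02 -2.3200e+00] F [ 0.5  0.8 -0.8]
```

Emit:
play_rows(commands=[[[0,0,0,2.9,2.3,0,0],[0,0,0,5.9,4.6,0,0],[0,0,0,8.8,6.9,0,0],[0,0,0,11.7,9.2,0.5,0],[0,0,0,14.6,11.6,1,0],[0,0,0,17.5,13.9,2,0],[0,0,0,20.4,16.2,3,0],[0,0,0,23.3,18.5,4,0]]])

```text
clock: 2.68
tool_pos: [0.6661, 0.2359, 0.1863]
orientation: [-180.0, -0.0, -2.3]
force: [0.5, 0.8, 1.7]
opening: 0.0008
gripper_force: 0.0
```

Emit:
play_rows(commands=[[[0,0,0,0,0,3.5,0],[0,0,0,0,0,7,0],[0,0,0,0,0,10.5,0],[0,0,0,0,0,13,0],[0,0,0,0,0,14.3,0],[0,0,0,-0.7,0,14.3,0],[0,0,0,-1.4,0,14.3,0]]])

```text
clock: 3.27
tool_pos: [0.6512, 0.2378, 0.0438]
orientation: [180.0, -0.0, -2.3]
force: [3.4, -0.7, -0.4]
opening: 0.0004
gripper_force: 1.3
```

```bash
python3 st.py
```

```text
3.2667 mould mm [  51.8 -130.7   31.2] [ 1.7997e+02 -4.0000e-02 -2.3200e+00] F [ 3.4 -0.7 -0.4]
```

Emit:
play_rows(commands=[[[0,0,0,-0.5,0,0,0],[0,0,0,-1,0,0,0],[0,0,0,-1.5,0,0,0],[0,0,0,-2,0,0,0],[0,0,0,-2.5,0,0,0],[0,0,0,-2.9,0,0,0],[0,0,0,-3.2,0,0,0],[0,0,0,-3.4,0,0,0]]])

```text
clock: 3.93
tool_pos: [0.6164, 0.2392, 0.0437]
orientation: [-180.0, -0.0, -2.3]
force: [3.0, -2.9, 0.3]
opening: 0.0001
gripper_force: 1.6
```

```bash
python3 st.py
```

```text
3.9333 mould mm [ 51.8 -95.8  31.1] [-180.     -0.     -2.33] F [ 3.  -2.9  0.3]
```

Emit:
play_rows(commands=[[[0,0,0,-0.1,0,0,0],[0,0,0,-0.2,0,0,0],[0,0,0,-0.2,0,0,0]]])

```text
clock: 4.18
tool_pos: [0.6162, 0.2392, 0.0438]
orientation: [-180.0, -0.1, -2.3]
force: [7.8, -3.9, -1.9]
opening: 0.0006
gripper_force: 4.0
```

```bash
python3 st.py
```

```text
4.1833 mould mm [ 51.8 -95.7  31.2] [-1.7998e+02 -1.3000e-01 -2.3400e+00] F [ 7.8 -3.9 -1.9]
```

Emit:
play_rows(commands=[[[0,0,0,1,0,0,0],[0,0,0,2,0,-1,0],[0,0,0,2,0,-4.5,0],[0,0,0,2,0,-8.5,0],[0,0,0,1,1.3,-12,0],[0,0,0,-1,3,-14,0],[0,0,0,-4,5.2,-14.5,0],[0,0,0,-8,5.2,-14.5,0]]])

```text
clock: 4.85
tool_pos: [0.5332, 0.1889, 0.19]
orientation: [-179.9, -0.1, -2.5]
force: [-0.6, 1.9, 0.5]
opening: 0.0004
gripper_force: 0.0
```

Emit:
play_rows(commands=[[[0,0,0,-4,0,0,0],[0,0,0,-8,0,0,0],[0,0,0,-11.9,0,0,0],[0,0,0,-11.9,0,2.5,0],[0,0,0,-11.9,0,5.5,0],[0,0,0,-11.9,0,6,0],[0,0,0,-11.9,0,6,0]]])

```text
clock: 5.43
tool_pos: [0.4128, 0.1946, 0.1272]
orientation: [179.8, 0.2, -2.3]
force: [1.2, -0.1, 0.7]
opening: 0.0006
gripper_force: 0.0
```

```bash
python3 st.py; python3 - <<'E'
from h import *
a=snap("scene");b=snap("top")
A=cv2.resize(cv2.cvtColor(a["color"],4)[85:205,180:335],None,fx=5,fy=5,interpolation=2)
cv2.imwrite("pics/a2.png",A)
for q in((-30,0,40),(-30,-84,40),(27,-84,54),(0,-32,44.5)): print(q,(proj(a,w(*q))-[180,85])*5)
E
```

```text
5.4333 mould mm [ -1.1 105.8 114.6] [179.81   0.19  -2.33] F [ 1.2 -0.1  0.7]
(-30, 0, 40) [[551.18304934 432.42676282]]
(-30, -84, 40) [[684.29494221 339.77008162]]
(27, -84, 54) [[600.25381083 257.82754586]]
(0, -32, 44.5) [[558.39081699 356.05649093]]
```

View pics/a2.png

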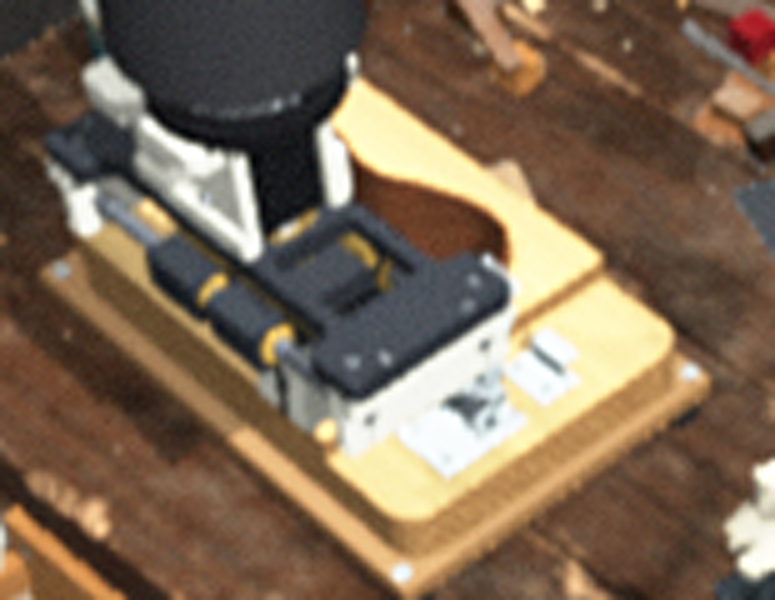

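Emit:
play_rows(commands=[[[0,0,0,0,0,0.8,0],[0,0,0,-1,0,0.8,0],[0,0,0,-2,0,0.8,0],[0,0,0,-2.8,0,0.6,0],[0,0,0,-3.6,0,0.4,0],[0,0,0,-4.4,0,0.1,0],[0,0,0,-5.2,0,-0.2,0],[0,0,0,-6,0,-0.4,0]]])

```text
clock: 6.2
tool_pos: [0.3532, 0.1982, 0.1333]
orientation: [-179.9, -0.0, -2.3]
force: [0.6, -1.2, 0.4]
opening: 0.0006
gripper_force: 0.0
```

Emit:
play_rows(commands=[[[0,0,0,-0.6,0,-0.1,0],[0,0,0,-1.2,0,-0.2,0],[0,0,0,-1.8,0,-0.2,0],[0,0,0,-1.8,0,-0.2,0],[0,0,0,-1.8,0,-0.2,0]]])

```text
clock: 6.62
tool_pos: [0.3357, 0.1987, 0.1346]
orientation: [-180.0, -0.0, -2.3]
force: [-0.0, 0.1, -0.1]
opening: 0.0004
gripper_force: 0.0
```

```bash
python3 st.py; python3 - <<'E'
from h import *
a=snap("scene")
A=cv2.resize(cv2.cvtColor(a["color"],4)[85:205,180:335],None,fx=5,fy=5,interpolation=2)
cv2.imwrite("pics/a3.png",A)
E
```

```text
6.6167 mould mm [ -0.2 182.9 122. ] [-1.7999e+02 -1.0000e-02 -2.2900e+00] F [-0.   0.1 -0.1]
```

View pics/a3.png

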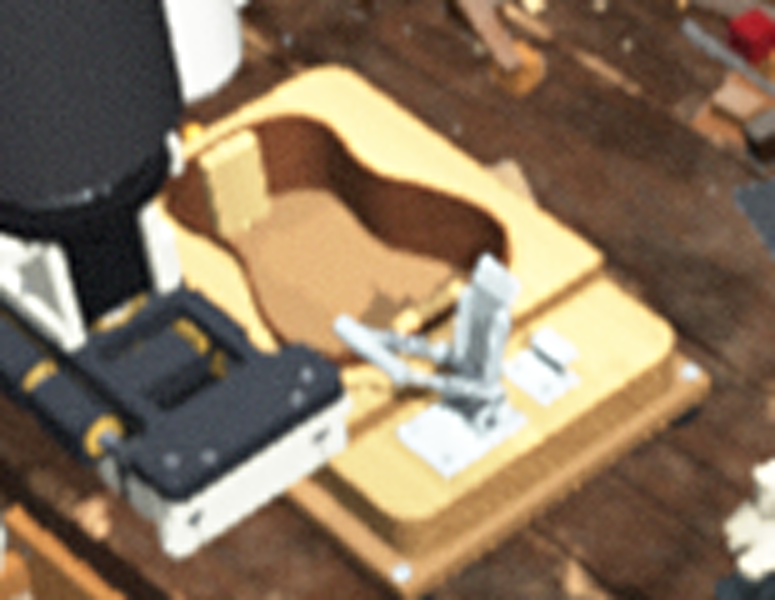

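The sign was wrong: the tool backed away from the loop, and nothing was touched. The half is shut, the lever end is at about (500,265) and the bar is still at (370,350). I'll now go along +x.

Emit:
play_rows(commands=[[[0,0,0,3,0,0.5,0],[0,0,0,6,0,1,0],[0,0,0,8,0,1.6,0],[0,0,0,9,0,1.6,0],[0,0,0,10,0,1.5,0],[0,0,0,10.8,0,1.3,0],[0,0,0,11.6,0,1,0],[0,0,0,12.4,0,0.7,0]]])

```text
clock: 7.33
tool_pos: [0.4602, 0.1936, 0.1282]
orientation: [-180.0, -0.0, -2.3]
force: [-0.3, 0.3, 0.6]
opening: 0.0002
gripper_force: 0.1
```

Emit:
play_rows(commands=[[[0,0,0,0.8,0,-0.2,0],[0,0,0,1.6,0,-0.4,0],[0,0,0,2.4,0,-0.5,0],[0,0,0,3.1,0,-0.6,0],[0,0,0,3.1,0,-0.6,0],[0,0,0,3.1,0,-0.6,0]]])

```text
clock: 7.83
tool_pos: [0.4909, 0.1921, 0.1333]
orientation: [180.0, 0.0, -2.4]
force: [-0.6, -1.1, 0.4]
opening: 0.0004
gripper_force: 0.0
```

```bash
python3 st.py; python3 - <<'E'
from h import *
a=snap("scene")
A=cv2.resize(cv2.cvtColor(a["color"],4)[85:205,180:335],None,fx=5,fy=5,interpolation=2)
cv2.imwrite("pics/a4.png",A)
E
```

```text
7.8333 mould mm [ -0.4  27.6 120.7] [ 1.7999e+02  2.0000e-02 -2.3800e+00] F [-0.6 -1.1  0.4]
```

View pics/a4.png

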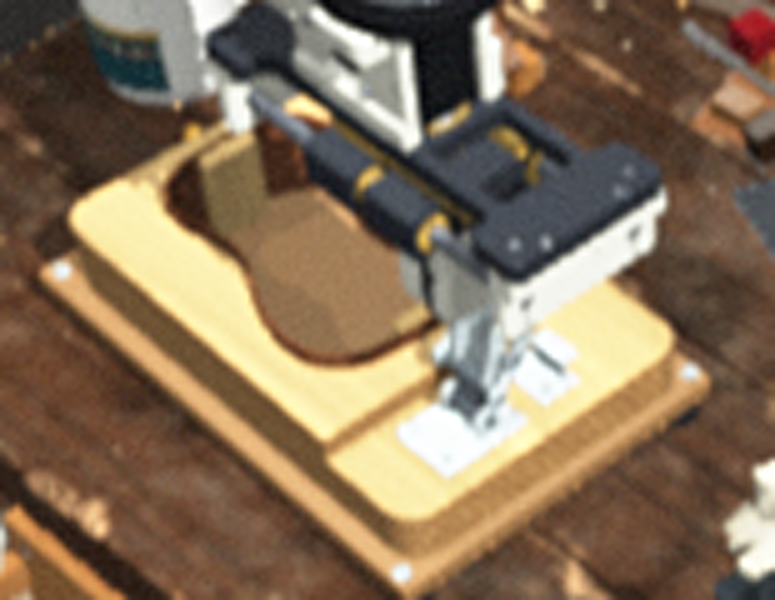

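Emit:
play_rows(commands=[[[0,0,0,0.3,0,-0.5,0],[0,0,0,0.9,0,-0.7,0],[0,0,0,1.5,0,-0.7,0],[0,0,0,1.5,0,-0.7,0],[0,0,0,0,0,-1,0],[0,0,0,-2,0,-3,0],[0,0,0,-5,0,-5,0],[0,0,0,-9,0,-5,0]]])

```text
clock: 8.55
tool_pos: [0.4027, 0.1973, 0.1863]
orientation: [-179.9, -0.2, -2.4]
force: [-0.6, 2.3, 1.4]
opening: 0.0002
gripper_force: 0.0
```

```bash
python3 st.py; python3 - <<'E'
from h import *
a=snap("scene");b=snap("top")
A=cv2.resize(cv2.cvtColor(a["color"],4)[115:195,235:325],None,fx=5,fy=5,interpolation=2)
B=cv2.resize(cv2.cvtColor(b["color"],4)[165:235,235:290],None,fx=5.5,fy=5.5,interpolation=2)
C=np.zeros((400,760,3),np.uint8);C[:400,:450]=A;C[:385,455:455+B.shape[1]]=B[:385,:305]
cv2.imwrite("pics/c5.png",C)
E
```

```text
8.55 mould mm [  1.1 115.9 173.7] [-179.87   -0.21   -2.39] F [-0.6  2.3  1.4]
```

View pics/c5.png

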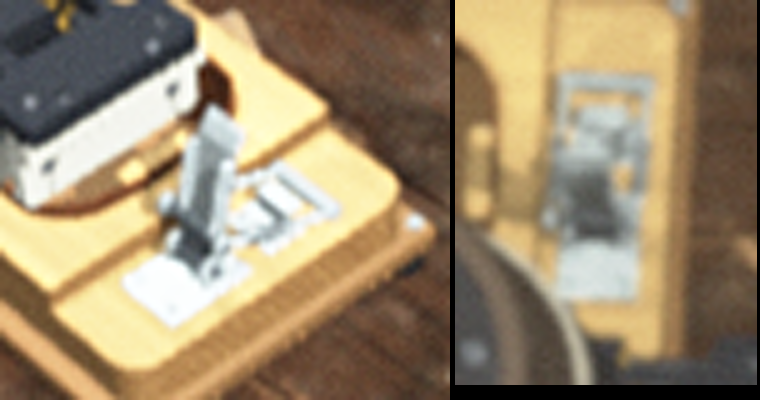

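The loop is flipped: its bar lies beyond the keeper, at the far right of the scene crop (315,195) and in the top crop at (605,80). Next is the lever.

Emit:
play_rows(commands=[[[0,0,0,3.5,0,0,0],[0,0,0,7.5,0.1,0,0],[0,0,0,11.5,0.1,0,0],[0,0,0,15.1,0.1,0,0],[0,0,0,15.1,0.1,3,0],[0,0,0,15.1,0.1,6,0],[0,0,0,15.1,0.1,7.4,0],[0,0,0,15.1,0.1,7.4,0]]])

```text
clock: 9.32
tool_pos: [0.5497, 0.1871, 0.1052]
orientation: [179.8, 0.4, -2.4]
force: [-0.7, -0.5, 0.2]
opening: 0.0004
gripper_force: 0.0
```

```bash
python3 st.py
```

```text
9.3167 mould mm [ -3.1 -31.4  92.6] [179.77   0.36  -2.42] F [-0.7 -0.5  0.2]
```

Emit:
play_rows(commands=[[[0,0,0,0,-0.2,-0.6,0],[0,0,0,0,-0.2,-0.6,0],[0,0,0,0,-0.2,-0.6,0]]])

```text
clock: 9.57
tool_pos: [0.553, 0.1918, 0.1179]
orientation: [-179.9, -0.2, -2.3]
force: [-0.7, -1.1, 0.1]
opening: 0.0001
gripper_force: 0.0
```

```bash
python3 st.py
```

```text
9.5667 mould mm [  1.8 -34.5 105.3] [-179.88   -0.19   -2.3 ] F [-0.7 -1.1  0.1]
```

Emit:
play_rows(commands=[[[0,0,0,-1.4,0.1,0.3,0],[0,0,0,-2.4,0.1,0.6,0],[0,0,0,-3.2,0.1,0.4,0],[0,0,0,-4,0.1,0.4,0],[0,0,0,-4.7,0.1,0.4,0],[0,0,0,-5.2,0.1,0.4,0],[0,0,0,-5.7,0.1,0.5,0],[0,0,0,-5.7,0.1,0.5,0]]])

```text
clock: 10.23
tool_pos: [0.4939, 0.1921, 0.1106]
orientation: [-180.0, 0.0, -2.3]
force: [0.5, -0.1, 0.3]
opening: 0.0003
gripper_force: 0.1
```

```bash
python3 st.py; python3 - <<'E'
from h import *
a=snap("scene");b=snap("top")
A=cv2.resize(cv2.cvtColor(a["color"],4)[115:195,235:325],None,fx=5,fy=5,interpolation=2)
B=cv2.resize(cv2.cvtColor(b["color"],4)[165:235,235:290],None,fx=5.5,fy=5.5,interpolation=2)
C=np.zeros((400,760,3),np.uint8);C[:400,:450]=A;C[:385,455:455+B.shape[1]]=B[:385,:305]
cv2.imwrite("pics/c6.png",C)
E
```

```text
10.2333 mould mm [-0.3 24.6 98. ] [-1.80e+02  2.00e-02 -2.32e+00] F [ 0.5 -0.1  0.3]
```

View pics/c6.png

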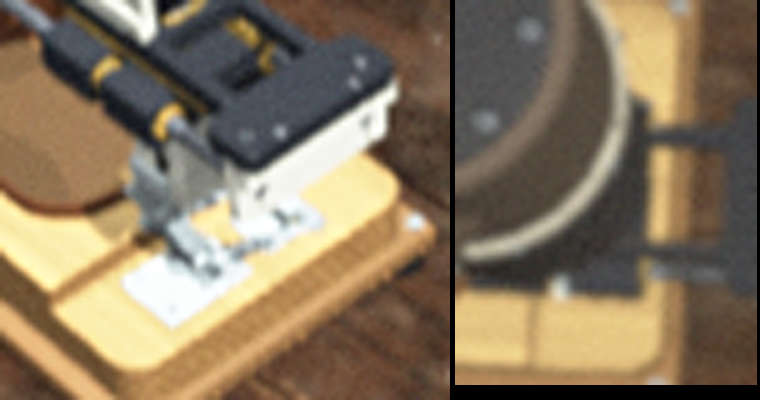

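The lever leans toward +y ahead of the finger (scene crop, about (150,180)), and the bar sits by the keeper (280,220). I'll continue.

Emit:
play_rows(commands=[[[0,0,0,-0.75,0,0.15,0],[0,0,0,-1.2,0,0.4,0],[0,0,0,-1.6,0,0.65,0],[0,0,0,-2,0,0.95,0],[0,0,0,-2.35,0,1.3,0],[0,0,0,-2.65,0,1.7,0],[0,0,0,-2.95,0,2.15,0],[0,0,0,-3.15,0,2.6,0]]])

```text
clock: 11.0
tool_pos: [0.4628, 0.1934, 0.0841]
orientation: [-180.0, 0.0, -2.3]
force: [0.6, 1.8, 1.0]
opening: 0.0004
gripper_force: 0.7
```

```bash
python3 st.py
```

```text
11.0 mould mm [-0.3 55.8 71.5] [-1.80e+02  2.00e-02 -2.34e+00] F [0.6 1.8 1. ]
```

Emit:
play_rows(commands=[[[0,0,0,-0.2,0,0.45,0],[0,0,0,-0.35,0,0.9,0],[0,0,0,-0.45,0,1.3,0],[0,0,0,-0.45,0,1.5,0],[0,0,0,-0.45,0,1.6,0],[0,0,0,-0.45,0,1.6,0]]])

```text
clock: 11.5
tool_pos: [0.4584, 0.193, 0.0713]
orientation: [179.9, -0.0, -2.3]
force: [-15.5, -3.3, 40.7]
opening: 0.0002
gripper_force: 20.3
```

```bash
python3 st.py
```

```text
11.5 mould mm [-0.8 60.1 58.7] [179.93  -0.    -2.27] F [-15.5  -3.3  40.7]
```

Emit:
play_rows(commands=[[[0,0,0,0,0,-0.5,0],[0,0,0,0,0,-2,0],[0,0,0,0,0,-5,0],[0,0,0,0,0,-8.5,0],[0,0,0,-1,-4,-11,0],[0,0,0,-1,-8,-11,0],[0,0,0,-1,-12,-11,0],[0,0,0,-1,-15,-11,0]]])

```text
clock: 12.17
tool_pos: [0.4548, 0.3463, 0.179]
orientation: [-179.9, -0.0, -2.3]
force: [1.2, -0.4, -0.2]
opening: 0.0003
gripper_force: 0.0
```

```bash
python3 st.py; python3 - <<'E'
from h import *
a=snap("scene");b=snap("top")
A=cv2.resize(cv2.cvtColor(a["color"],4)[115:195,235:325],None,fx=5,fy=5,interpolation=2)
B=cv2.resize(cv2.cvtColor(b["color"],4)[165:235,235:290],None,fx=5.5,fy=5.5,interpolation=2)
C=np.zeros((400,760,3),np.uint8);C[:400,:450]=A;C[:385,455:455+B.shape[1]]=B[:385,:305]
cv2.imwrite("pics/c7.png",C)
f=lambda P:(np.round((proj(a,w(*P))-[235,115])*5),np.round((proj(b,w(*P))-[235,165])*5.5+[455,0]))
for P in((0,-32,44.5),(0,82,57.5),(21,-32,44.5),(-21,-32,44.5),(0,-40,44.5),(0,93,60)):print(P,f(P))
for n in("glue_bottle","sanding_block","thumb_plane"):print(n,[d["bbox"] for d in ctrl.find_in(b,n)[:1]])
E
```

```text
12.1667 mould mm [152.1  70.  166.4] [-1.7993e+02 -4.0000e-02 -2.3400e+00] F [ 1.2 -0.4 -0.2]
(0, -32, 44.5) (array([[283., 206.]]), array([[602., 109.]]))
(0, 82, 57.5) (array([[ 89., 316.]]), array([[585., 361.]]))
(21, -32, 44.5) (array([[253., 183.]]), array([[555., 107.]]))
(-21, -32, 44.5) (array([[314., 229.]]), array([[649., 111.]]))
(0, -40, 44.5) (array([[296., 197.]]), array([[603.,  92.]]))
(0, 93, 60) (array([[ 69., 325.]]), array([[583., 385.]]))
glue_bottle [[345.3, 206.1, 11.2, 14.8]]
sanding_block [[391.8, 201.3, 32.5, 34.7]]
thumb_plane [[329.1, 216.1, 7.7, 28.1]]
```

View pics/c7.png

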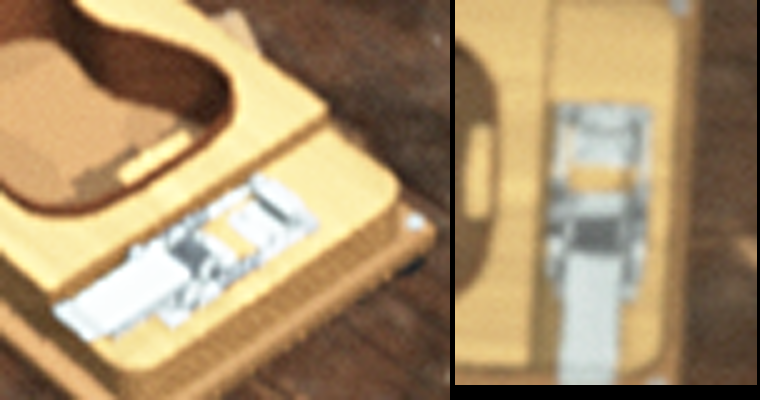

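The lever lies flat, with its tip at (70,320), close to the predicted (69,325). The bar sits at the keeper seat at (600,108), under the hook. I'm handing the job in.

```bash
python3 -c "
from plant import ctrl
print(ctrl.close_job())"
```

```text
the job is handed in; nothing more can be done
None
```

The mould is shut, the loop's bar is hooked behind the keeper, the lever lies flat as seen in both camera views, and the job is handed in at about 12 s of the 51 s allowed; the arm never went near the bottle, block or plane.

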